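Cam-lock the tablet into its dock

TASK

On the tray two small clamp docks stand side by side, one holding the navy tablet case and the other a wooden picture frame. Lock the tablet case in: turn the orange cam handle in front of it clockwise (seen from above), all the way to its stop, so that the jaw is drawn tight against the case, then let go. Leave the picture frame's cam handle as it is and keep the tablet case sitting in its dock.

Things in the scene. Friction and masses are not known exactly. Their poses are not given: they have to be found in the camera images.
- tablet_cam_grip (a point): Grip point of the tablet dock's cam handle: upright orange paddle, one end white, 56 mm long, 14 thick, 34 tall, turning on a vertical axis 115 mm to the robot side of the case's lower back edge. Point on that axis, 12 mm under the paddle's top, 54 mm above the sideboard; under the paddle (22 mm below) are a hub and disc. z up, y along the paddle to its white end. 60 mm free all round.
- tablet_cam (a joint): Angle of that handle in rad: 0 open (paddle crosswise before the case, white end to the robot's left), grows clockwise seen from above, hard stop at 1.571 = locked (white end points at the case). Starts between 0 and 0.3. Stiff (0.08 N m friction, slightly more at the end as the jaw bites); stays where it is left.
- tablet_jaw: Dark steel jaw of the tablet dock with a sprung rubber pad 80 x 24 mm, driven by the cam: slides 10 mm away from the robot from open to locked, pressing the case on the aluminium rest behind it over the last third of the turn. Origin when open: on the tray floor under the dock, 85 mm beyond the cam axis; x from cam to case, z up.
- tablet_case: Navy tablet case, loose, 200 mm wide, 135 high, 14 thick, 0.4 kg, black screen to the robot, leaning back 17 degrees in its dock. Origin: middle of its lower back edge, 34 mm above the sideboard; x horizontal away from the robot, y along its width, z up. A twin dock beside it holds a walnut picture frame of about the same size.
- print_cam_end (a point): White end of the other, identical orange handle, on the dock with the picture frame: a point 26 mm out from that handle's axis, 54 mm above the sideboard. Leave alone.
There are look-alikes about, which are no part of the job. Leave any pink look-alike of the part that bears tablet_cam_grip alone.

How it is judged:
At the end, for the whole second after the job is handed in: The tablet dock's cam is within 10 degrees of its locked stop, its jaw presses on the tablet case (over 1.5 N), the case is at rest within 20 mm of where it stood and tilted less than 10 degrees from how it sat, and the picture dock's cam handle end is within 12 mm of where it was (value of joint tablet_cam above 1.39 rad and contact force between tablet_jaw and tablet_case above 1.5 N and distance of tablet_case from where it was at the start of the episode below 0.02 m and angle between tablet_case's own z axis and vertical below 0.17 rad and linear speed of tablet_case below 0.02 m/s and distance of print_cam_end from where it was at the start of the episode below 0.012 m); the robot touches nothing.
It fails at once if the picture frame's cam handle is turned (its end moves more than 12 mm) (distance of print_cam_end from where it was at the start of the episode above 0.012 m).
It fails at once if the tablet case is knocked out of its dock (moves more than 30 mm) (distance of tablet_case from where it was at the start of the episode above 0.03 m).
It also fails if it takes over 29 s, if anything falls off the work surface, if the arm or the gripper's body presses on something with over 40 N, if the wrist force passes 120 N, or if a joint passes its speed limit or range.

ROBOT

A 7-joint arm with a two-finger parallel gripper is mounted at the origin on the work surface. World frame = base frame: x ahead of the robot, y to its left, z up, the work surface at z = 0. Lengths are in m, angles in rad, forces in N, time in s.
With the tool pointing down it reaches from about 0.425 to 1.025 m from the base axis. Payload 9.4 kg.
Tool frame: the origin (TCP) lies between the finger pads; the fingertips stand 14 mm ahead of it and the grasp point (between the pads) lies 5 mm behind it; x points along the fingers, y is the direction in which the jaws open and shut, and the axes are right-handed (so a half turn about x gives the same grasp; the last joint's range is limited). The gripper opens to 85 mm and grips with 20 to 120 N. Pads are 22 mm wide; open, the fingers measure 114 mm over their backs; the gripper's body (76 mm by 85 mm) begins 54 mm behind the grasp point. The pads swing forward as they close: fully open they stand 13 mm farther back than shut.
Start: joints at [1.223, 0.599, -0.003, 1.599, 0.002, 0.943, -0.08], TCP at [0.194, -0.699, 0.245] pointing down, gripper open.
Joint ranges: [-2.57, 2.57], [-0.35, 1.97], [-1.29, 1.29], [0.11, 2.56], [-1.05, 4.19], [0.11, 1.86], [-2.63, 2.63]. Speed limits (rad/s): [2.22, 2.22, 3.01, 3.01, 3.14, 3.14, 3.14].

INTERFACE

Orientations are given as a unit quaternion [w, x, y, z].
In Python, from cell import get_state, camera, camera_params, hand_in, find_in, masks_of gives the robot as it stands.
- The arm moves only by the shell command python3 -m pendant 'ROWS' [OPENING]. ROWS is JSON, a list of rows, each an object with "linear": the shift along the tool's x, y, z in cm, a list of three; "rotation": the turn, a rotation vector about the tool's x, y, z in degrees, a list of three. In form: [{"linear": [dx, dy, dz], "rotation": [ax, ay, az]}, ...]. A call has 1 to 20 rows; each row is the pose to reach, as a shift and turn from the pose commanded when the call began, along the tool's axes at that moment; what a row does not reach only later rows make up. A row lasts 1/12 s, in which the tool goes at most 41.7 mm and 7.16 degrees, less where a joint would pass 70% of its speed; a pose out of reach is approached as far as the arm can. A call with a gripper value outside its range is refused whole. OPENING is the closure in counts, from 0 (fully open) to 255 (shut), set as the call begins (- or left out, the last holds). The fingers move at their own pace and stop on an object; the grip force is fixed at half the most. Time passes only in rows, so rows that repeat a pose let the fingers close. It gives the time, the measured TCP pose, the force and the opening at its end, in the units of the state.
- get_state(): the state, without advancing time (a new reading comes with each control period).
- camera(name): name is "side" or "top"; returns (picture, depth): 400x640x3 uint8, red, green, blue; 400x640 float32, m along the optical axis (not along the pixel's ray), 0 where there is no reading.
- camera_params(name): a dict with "camera_matrix" (3x3 intrinsics, pixels), "rvec" (rotation vector, rad) and "tvec" (3), from world to camera coordinates, as OpenCV has them. Camera axes: x right, y down, z forward; pixel columns grow to the right and rows downward; lengths in m; the calibration is good to about 2 mm. A picture is of the moment at which its call begins. camera_params takes no time and is no camera call.
- hand_in(): hands the job in, once; it reports no verdict.
Trained networks look in the newest picture that a camera, given by its name, has taken for a name from the list of things; names that differ only in an ending like _2 or _b are one class to them, and where a whole thing is asked for, a point or a joint stands for the part that bears it (a point fixed in the world has none). Each returns a list of dicts, best first, with "conf" (0 to 1); they miss things now and then, are a little off and sometimes report something else, mostly with a low value. They report only what shows in the picture. A call takes as long as a camera call. They do not tell look-alikes from the thing itself.
- find_in(camera, target): "box" ([left, top, right, bottom] in pixels, round what is visible of it).
- masks_of(camera, target): "pixels" (400x640 bool, what is visible of it) and "box" ([left, top, right, bottom] in pixels, round what is visible of it).
The state is a dict: "clock": time; "joint_positions": joint angles; "dq": joint speeds; "tau": joint torques, N m; "tool_pos": TCP position; "tool_rot": TCP orientation; "ft_force": force on the tool from outside, world axes, zero at the start; "torque": the same for the moment, N m; "width": opening from 0.0 (shut) to 1.0 (fully open).
Only numpy, scipy, OpenCV 4.12 (cv2) and the standard library are available. Lean on these libraries where they do the work, as an engineer would, in place of code of your own. Each camera call takes 0.05 s, during which the arm holds its last target.

## Working session

There is one attempt and no reset: what is moved stays moved. The work goes in short steps, Python scripts to look and compute and a shell command to move; the robot and the scene stay as the last step left them, time stands still between calls to the robot, and variables do not carry over. Pictures are saved under pics/ and viewed, and the job is handed in when it is done.

```bash
mkdir -p pics; ls
python3 - <<'E'
from cell import *
import cv2,numpy as np
print(get_state())
for c in ("top","side"):
    p,d=camera(c); cv2.imwrite(f"pics/{c}0.png",p[:,:,::-1]); np.savez(f"{c}0.npz",p=p,d=d)
    k=camera_params(c); print(c,k)
    for t in ("tablet_cam_grip","tablet_case","tablet_jaw","print_cam_end"):
        print(t,[(r['conf'],np.round(r['box'])) for r in find_in(c,t)][:4])
E
```

```text
pics
{'clock': 0.0, 'joint_positions': array([ 1.22330334,  0.60013729, -0.00255014,  1.60013254,  0.00179146,
        0.9428945 , -0.07980928]), 'dq': array([-5.74464326e-04,  2.96626838e-05, -1.99386907e-03,  3.45453791e-04,
        1.10566948e-03,  3.03179837e-03, -1.02857567e-03]), 'tau': array([-4.85314758e-04, -7.76448941e+01,  1.56350356e+00, -2.58009696e+01,
        1.21631770e-02,  8.80038278e-03,  6.11787698e-06]), 'tool_pos': array([ 0.19380567, -0.69814799,  0.2444071 ]), 'tool_rot': array([-0.09492351, -0.70051143, -0.09600644,  0.7007539 ]), 'ft_force': array([-0.45981317, -0.88590107, -0.42077645]), 'torque': array([-0.01910518,  0.03673264,  0.06061799]), 'width': 1.000705581970893}
top {'camera_matrix': array([[429.41156318,   0.        , 325.23068996],
       [  0.        , 429.41156318, 200.60495217],
       [  0.        ,   0.        ,   1.        ]]), 'rvec': array([ 2.13132975, -2.16960418,  0.12406251]), 'tvec': array([-0.08962687,  0.46008076,  1.18177573])}
tablet_cam_grip [(0.67, array([339., 170., 357., 182.])), (0.58, array([435., 296., 461., 311.]))]
tablet_case [(0.9, array([317., 107., 395., 145.]))]
tablet_jaw [(0.9, array([335., 140., 364., 174.])), (0.78, array([433., 264., 462., 298.]))]
print_cam_end [(0.64, array([252., 171., 272., 182.])), (0.27, array([341., 171., 355., 183.]))]
side {'camera_matrix': array([[465.7393522 ,   0.        , 319.01673345],
       [  0.        , 465.7393522 , 197.07687806],
       [  0.        ,   0.        ,   1.        ]]), 'rvec': array([ 0.78526995, -2.34717507,  1.33168298]), 'tvec': array([0.28683881, 0.23466825, 1.00643391])}
tablet_cam_grip [(0.55, array([304., 181., 323., 198.]))]
tablet_case [(0.88, array([250., 125., 307., 193.]))]
tablet_jaw [(0.84, array([278., 169., 298., 198.]))]
print_cam_end [(0.55, array([240., 216., 260., 241.]))]
```

View pics/top0.png

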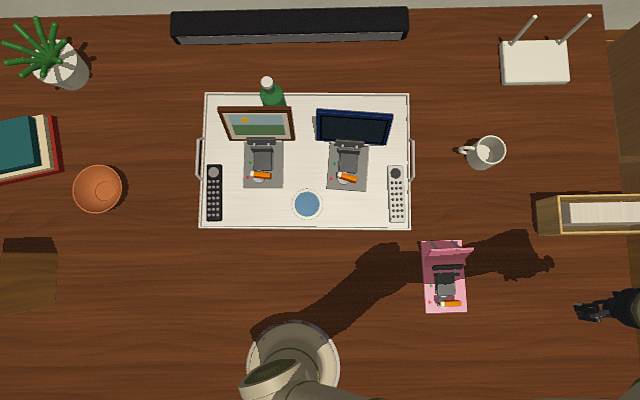

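View pics/side0.png

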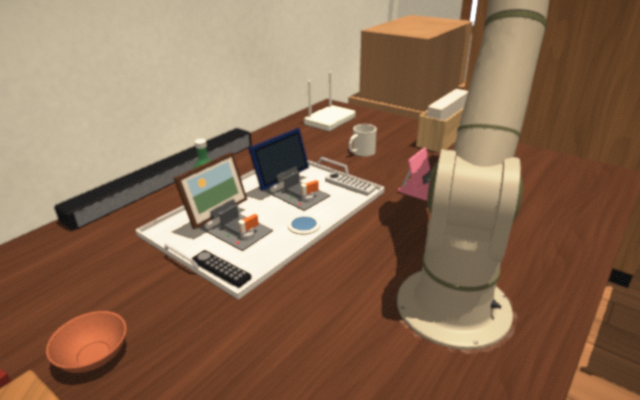

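```bash
cat > h.py <<'E'
import numpy as np,cv2
from cell import *
def pts(c,d,m):
    k=camera_params(c);v,u=np.nonzero(m&(d>0));z=d[v,u];K=k['camera_matrix']
    P=np.c_[(u-K[0,2])/K[0,0]*z,(v-K[1,2])/K[1,1]*z,z]
    R=cv2.Rodrigues(k['rvec'])[0]
    return (P-k['tvec'])@R,u,v
E
python3 - <<'E'
import cv2
for c,b in (("top",(230,90,480,320)),("side",(220,110,360,260))):
    p=cv2.imread(f"pics/{c}0.png")[b[1]:b[3],b[0]:b[2]]
    f=min(800/p.shape[1],600/p.shape[0]); cv2.imwrite(f"pics/{c}0z.png",cv2.resize(p,None,fx=f,fy=f,interpolation=cv2.INTER_CUBIC))
E
```

```text
(no output)
```

View pics/top0z.png

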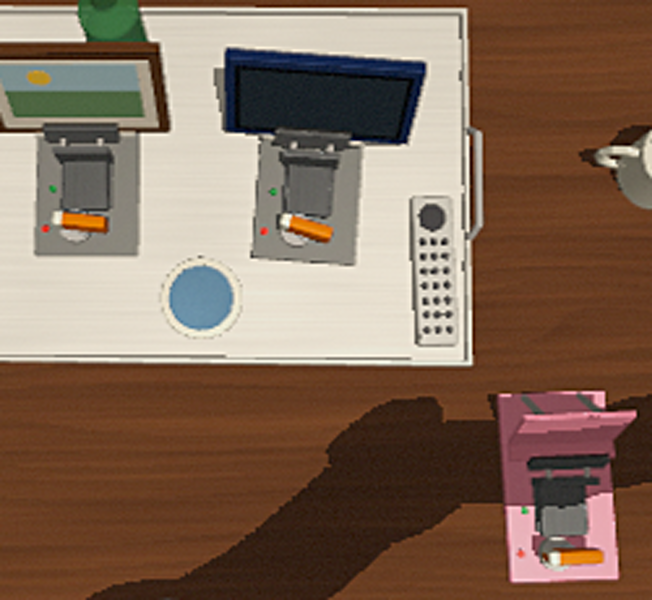

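View pics/side0z.png

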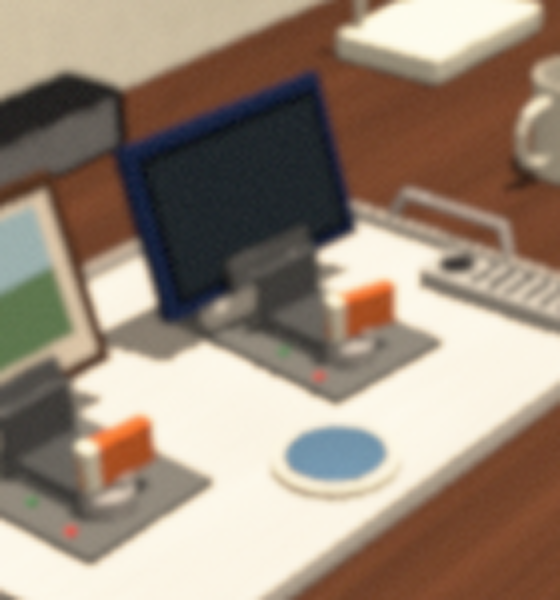

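The top picture shows the navy case at about (353,127) with its orange handle at (347,177). The frame's handle is at (261,175), and the pink look-alike's is at (448,304). Next I measure the tablet handle.

Run:
```python
from h import *
for c,b in (("top",(334,166,362,188)),("side",(298,174,326,204)),("top",(244,166,276,186))):
    z=np.load(f"{c}0.npz");p=z['p'].astype(int);d=z['d']
    m=np.zeros(d.shape,bool);m[b[1]:b[3],b[0]:b[2]]=1
    o=m&(p[...,0]>170)&(p[...,0]-p[...,2]>90)
    P,u,v=pts(c,d,m)
    h=P[:,2]>0.048
    P=P[h]
    print(c,h.sum(),"mean",P.mean(0),"zmax",np.percentile(P[:,2],[5,50,95]))
    r=cv2.minAreaRect((P[:,:2]*1000).astype(np.float32));print("rect",r)
    Q,_,_=pts(c,d,o);print("orange",len(Q),Q.mean(0),Q.min(0),Q.max(0))
    w=(p.min(-1)>150)&m; W,_,_=pts(c,d,w); W=W[W[:,2]>.045]; print("white",len(W),W.mean(0) if len(W) else 0)
# case/jaw plate orientation: tablet top edge & lower
z=np.load("top0.npz");d=z['d'];p=z['p'].astype(int)
m=np.zeros(d.shape,bool);m[100:150,310:400]=1
m&=(p[...,2]-p[...,0]>25)
P,u,v=pts("top",d,m);print("case",len(P),P.min(0),P.max(0)); 
T=P[P[:,2]>np.percentile(P[:,2],70)];f=np.polyfit(T[:,1],T[:,0],1);print("slope dx/dy",f, "ends",T[:,1].min(),T[:,1].max(), "z",T[:,2].mean())
m=np.zeros(d.shape,bool);m[132:192,325:370]=1
P,u,v=pts("top",d,m&(p.max(-1)-p.min(-1)<15)&(p.max(-1)<150)&(p.max(-1)>90)); P=P[P[:,2]<.03]; print("plate",cv2.minAreaRect((P[:,:2]*1000).astype(np.float32)))
```

```text
top 119 mean [ 0.51986665 -0.15971411  0.06351442] zmax [0.05447869 0.06424858 0.06807358]
rect ((521.01318359375, -160.1647186279297), (55.755126953125, 14.839569091796875), 71.97222900390625)
orange 75 [ 0.5189808  -0.16435328  0.06495747] [ 0.50909352 -0.18667196  0.059099  ] [ 0.52943569 -0.14260849  0.07081958]
white 15 [ 0.52746079 -0.13846552  0.06495895]
side 133 mean [ 0.51622304 -0.1593489   0.05854151] zmax [0.0492598  0.05892094 0.06617112]
rect ((538.0423583984375, -182.07716369628906), (53.69170379638672, 97.54461669921875), 47.72929763793945)
orange 59 [ 0.51534336 -0.16964873  0.05915654] [ 0.50159936 -0.26643557  0.00111459] [ 0.59540642 -0.14022172  0.06649848]
white 19 [ 0.51546007 -0.15533403  0.06202825]
top 119 mean [0.53052578 0.08056048 0.06410099] zmax [0.05299838 0.06553098 0.06923334]
rect ((531.9619140625, 81.25566101074219), (55.16140365600586, 14.999776840209961), 82.74796295166016)
orange 75 [0.53067857 0.08009339 0.06272351] [0.52212139 0.05537851 0.00756776] [0.53726339 0.12948432 0.07171973]
white 16 [0.53407863 0.10382085 0.0666681 ]
case 640 [ 0.61291363 -0.2740666   0.03646877] [ 0.68009035 -0.0774902   0.17089106]
slope dx/dy [0.09559236 0.68129167] ends -0.2736370372576776 -0.08200873167425102 z 0.16609647226173238
plate ((561.33740234375, -160.22198486328125), (119.8359375, 140.56935119628906), 83.50524139404297)
```

```bash
cat >> h.py <<'E'
from scipy.spatial.transform import Rotation as Ro
def tool():
    s=get_state();w,x,y,z=s['tool_rot'];return s,Ro.from_quat([x,y,z,w]),s['tool_pos']
def plan(goal,cw):  # cw: paddle dir clockwise from +y, deg
    s,R,p=tool();M=R.as_matrix();print("tool axes\n",M.round(3))
    print("shift cm",(M.T@(np.array(goal)-p)*100).round(2))
    a=np.radians(cw);pad=np.array([np.sin(a),np.cos(a),0])
    for sg in(1,-1):
        z=sg*pad;x=np.array([0,0,-1.]);y=np.cross(z,x)
        rv=(R.inv()*Ro.from_matrix(np.c_[x,y,z])).as_rotvec(degrees=True);print("rot",rv.round(1))
E
python3 - <<'E'
from h import *
plan([.520,-.160,.20],18);plan([.520,-.160,.20],95.5);plan([.520,-.160,.053],18)
E
```

```text
tool axes
 [[-0.     0.268 -0.964]
 [ 0.    -0.964 -0.268]
 [-1.    -0.     0.   ]]
shift cm [  4.52 -43.17 -45.83]
rot [123.5   0.   -0. ]
rot [-56.5   0.    0. ]
tool axes
 [[-0.     0.268 -0.964]
 [ 0.    -0.964 -0.268]
 [-1.    -0.     0.   ]]
shift cm [  4.52 -43.17 -45.83]
rot [-159.   -0.    0.]
rot [21.  0.  0.]
tool axes
 [[-0.     0.268 -0.964]
 [ 0.    -0.964 -0.268]
 [-1.    -0.     0.   ]]
shift cm [ 19.22 -43.17 -45.83]
rot [123.5   0.   -0. ]
rot [-56.5   0.    0. ]
```

```bash
python3 -m pendant '[{"linear":[2,-14,-15],"rotation":[-18,0,0]},{"linear":[2,-14,-15],"rotation":[-18,0,0]},{"linear":[2,-14,-15],"rotation":[-18,0,0]},{"linear":[2,-14,-15],"rotation":[-18,0,0]},{"linear":[2,-14,-15],"rotation":[-18,0,0]},{"linear":[3,-28,-30],"rotation":[-37,0,0]},{"linear":[3,-28,-30],"rotation":[-37,0,0]},{"linear":[3,-28,-30],"rotation":[-37,0,0]},{"linear":[3,-28,-30],"rotation":[-37,0,0]},{"linear":[3,-28,-30],"rotation":[-37,0,0]},{"linear":[4.5,-43.2,-45.8],"rotation":[-56.5,0,0]},{"linear":[4.5,-43.2,-45.8],"rotation":[-56.5,0,0]},{"linear":[4.5,-43.2,-45.8],"rotation":[-56.5,0,0]},{"linear":[4.5,-43.2,-45.8],"rotation":[-56.5,0,0]},{"linear":[4.5,-43.2,-45.8],"rotation":[-56.5,0,0]},{"linear":[4.5,-43.2,-45.8],"rotation":[-56.5,0,0]},{"linear":[4.5,-43.2,-45.8],"rotation":[-56.5,0,0]},{"linear":[4.5,-43.2,-45.8],"rotation":[-56.5,0,0]}]' 0
python3 - <<'E'
from h import *
plan([.520,-.160,.053],18); print(get_state()['joint_positions'].round(2))
E
```

```text
clock: 2.0
tool_pos: [0.5198, -0.1594, 0.2002]
tool_rot: [-0.416, -0.571, -0.416, 0.572]
ft_force: [-0.2, -0.5, -0.8]
width: 1.001
tool axes
 [[-0.     0.952 -0.307]
 [-0.    -0.307 -0.952]
 [-1.    -0.     0.   ]]
shift cm [14.72  0.04  0.05]
rot [-179.9   -0.     0. ]
rot [0.1 0.  0. ]
[ 0.41  0.46 -0.3   2.05  0.21  0.67 -0.34]
```

```bash
python3 -m pendant '[{"linear":[4,0,0],"rotation":[0,0,0]},{"linear":[7,0,0],"rotation":[0,0,0]},{"linear":[10,0,0],"rotation":[0,0,0]},{"linear":[12,0,0],"rotation":[0,0,0]},{"linear":[13.5,0,0],"rotation":[0,0,0]},{"linear":[14.5,0,0],"rotation":[0,0,0]},{"linear":[14.7,0,0],"rotation":[0,0,0]},{"linear":[14.7,0,0],"rotation":[0,0,0]}]' 0
python3 - <<'E'
from h import *
print(get_state()['ft_force'])
for c in ("top","side"):
    p,d=camera(c); b=(290,80,430,220) if c=="top" else (220,80,380,240)
    cv2.imwrite(f"pics/{c}1.png",cv2.resize(p[b[1]:b[3],b[0]:b[2],::-1],(560,560),interpolation=cv2.INTER_CUBIC))
E
```

```text
clock: 2.67
tool_pos: [0.5191, -0.1608, 0.0531]
tool_rot: [-0.415, -0.572, -0.415, 0.573]
ft_force: [0.1, -0.5, 0.0]
width: 1.001
[ 0.14010913 -0.5499173   0.00787505]
```

View pics/side1.png

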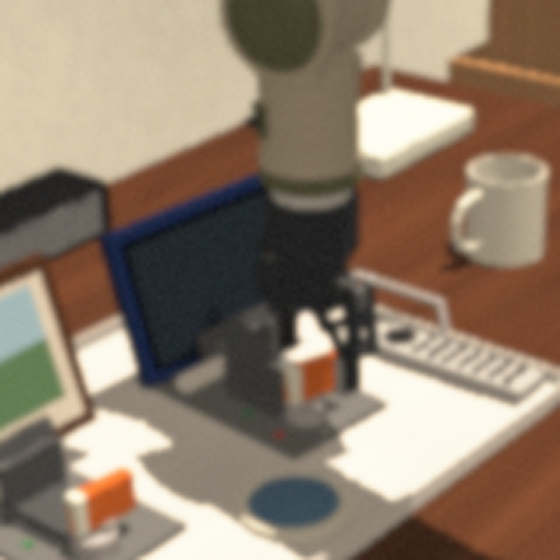

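View pics/top1.png

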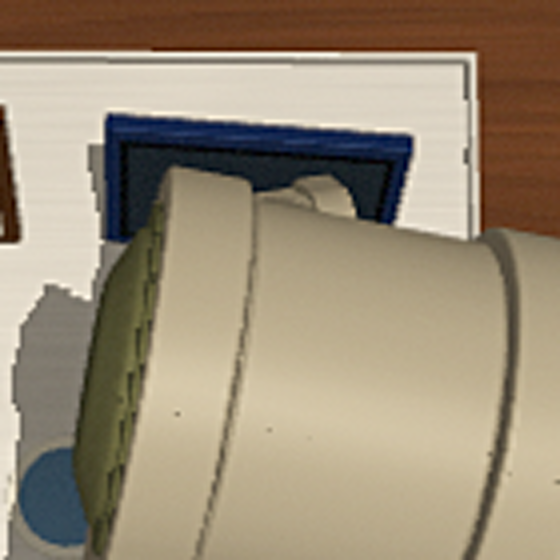

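The side view shows the orange paddle (crop 310,370) between the open fingers, with the case still seated. I'll close on it.

```bash
python3 -m pendant '[{"linear":[0,0,0],"rotation":[0,0,0]},{"linear":[0,0,0],"rotation":[0,0,0]},{"linear":[0,0,0],"rotation":[0,0,0]},{"linear":[0,0,0],"rotation":[0,0,0]},{"linear":[0,0,0],"rotation":[0,0,0]},{"linear":[0,0,0],"rotation":[0,0,0]},{"linear":[0,0,0],"rotation":[0,0,0]},{"linear":[0,0,0],"rotation":[0,0,0]},{"linear":[0,0,0],"rotation":[0,0,0]},{"linear":[0,0,0],"rotation":[0,0,0]}]' 255
python3 - <<'E'
from h import *
s=get_state();print(s['ft_force'],s['torque'],s['width']);plan([.52,-.16,.053],95.5)
E
```

```text
clock: 3.6
tool_pos: [0.5198, -0.1599, 0.0535]
tool_rot: [0.416, 0.572, 0.416, -0.572]
ft_force: [-1.1, -0.5, 5.1]
width: 0.147
[-1.09646011 -0.45081954  5.13391549] [ 0.03200641  0.1279842  -0.10750648] 0.14723785195064448
tool axes
 [[ 0.     0.951 -0.309]
 [-0.    -0.309 -0.951]
 [-1.     0.     0.   ]]
shift cm [0.05 0.02 0.01]
rot [-102.5    0.    -0. ]
rot [77.5 -0.  -0. ]
```

```bash
python3 -m pendant '[{"linear":[0,0,0],"rotation":[5,0,0]},{"linear":[0,0,0],"rotation":[10,0,0]},{"linear":[0,0,0],"rotation":[15,0,0]},{"linear":[0,0,0],"rotation":[20,0,0]},{"linear":[0,0,0],"rotation":[25,0,0]},{"linear":[0,0,0],"rotation":[30,0,0]},{"linear":[0,0,0],"rotation":[35,0,0]},{"linear":[0,0,0],"rotation":[40,0,0]},{"linear":[0,0,0],"rotation":[40,0,0]}]'
python3 - <<'E'
from h import *
s=get_state();print(s['ft_force'],s['torque'],s['width'],s['joint_positions'].round(2))
E
```

```text
clock: 4.35
tool_pos: [0.5197, -0.1597, 0.0535]
tool_rot: [-0.193, -0.68, -0.193, 0.68]
ft_force: [-1.2, -0.3, 6.2]
width: 0.152
[-1.18937793 -0.2934511   6.20537418] [ 0.06334491  0.26529638 -0.13809584] 0.15208077357504254 [ 0.21  0.68 -0.02  2.15  0.04  0.31 -0.87]
```

```bash
python3 -m pendant '[{"linear":[0,0,0],"rotation":[5,0,0]},{"linear":[0,0,0],"rotation":[10,0,0]},{"linear":[0,0,0],"rotation":[15,0,0]},{"linear":[0,0,0],"rotation":[20,0,0]},{"linear":[0,0,0],"rotation":[25,0,0]},{"linear":[0,0,0],"rotation":[30,0,0]},{"linear":[0,0,0],"rotation":[34,0,0]},{"linear":[0,0,0],"rotation":[34,0,0]},{"linear":[0,0,0],"rotation":[34,0,0]}]'
python3 - <<'E'
from h import *
s=get_state();print(s['ft_force'],s['torque'],s['width'],s['joint_positions'].round(2));plan([.52,-.16,.053],95.5)
E
```

```text
clock: 5.1
tool_pos: [0.5196, -0.1596, 0.0535]
tool_rot: [0.012, -0.707, 0.012, 0.707]
ft_force: [-0.6, -0.2, 6.8]
width: 0.155
[-0.64864466 -0.2406565   6.81170345] [ 0.17231267  0.26285678 -0.05592147] 0.15544316542175182 [ 0.13  0.68  0.1   2.16 -0.21  0.31 -1.2 ]
tool axes
 [[-0.    -0.035 -0.999]
 [ 0.    -0.999  0.035]
 [-1.    -0.     0.   ]]
shift cm [ 0.05  0.04 -0.04]
rot [-176.5   -0.     0. ]
rot [3.5 0.  0. ]
```

```bash
python3 -m pendant '[{"linear":[0,0,0],"rotation":[2,0,0]},{"linear":[0,0,0],"rotation":[4,0,0]},{"linear":[0,0,0],"rotation":[4,0,0]}]'
python3 -c "
from h import *
s=get_state();print(s['ft_force'],s['torque'],s['width'])"
python3 -m pendant '[{"linear":[0,0,0],"rotation":[2,0,0]},{"linear":[0,0,0],"rotation":[2,0,0]},{"linear":[0,0,0],"rotation":[2,0,0]}]'
python3 - <<'E'
from h import *
s=get_state();print(s['ft_force'],s['torque'],s['width']);plan([.52,-.16,.053],95.5)
E
```

```text
clock: 5.35
tool_pos: [0.5196, -0.1596, 0.0535]
tool_rot: [0.037, -0.706, 0.037, 0.706]
ft_force: [-1.4, 0.3, 6.6]
width: 0.153
[-1.36482216  0.28743286  6.6315497 ] [0.13273475 0.28591684 0.46882148] 0.15278757590776373
clock: 5.6
tool_pos: [0.5196, -0.1595, 0.0536]
tool_rot: [0.048, -0.705, 0.048, 0.706]
ft_force: [-1.7, 0.0, 6.4]
width: 0.152
[-1.70659936  0.02538709  6.44590351] [-0.07257244  0.32948924  1.38883   ] 0.15200369950219614
tool axes
 [[-0.    -0.135 -0.991]
 [-0.    -0.991  0.135]
 [-1.     0.     0.   ]]
shift cm [ 0.06  0.04 -0.04]
rot [177.8  -0.   -0. ]
rot [-2.2  0.  -0. ]
```

The torque rose sharply to 1.4 N m at the expected angle, so the cam is at its stop. I'll release and lift away.

```bash
python3 -m pendant '[{"linear":[0,0,0],"rotation":[0,0,0]},{"linear":[0,0,0],"rotation":[0,0,0]},{"linear":[0,0,0],"rotation":[0,0,0]},{"linear":[0,0,0],"rotation":[0,0,0]},{"linear":[0,0,0],"rotation":[0,0,0]},{"linear":[0,0,0],"rotation":[0,0,0]},{"linear":[0,0,0],"rotation":[0,0,0]},{"linear":[0,0,0],"rotation":[0,0,0]}]' 0
python3 -m pendant '[{"linear":[-1,0,0],"rotation":[0,0,0]},{"linear":[-3,0,0],"rotation":[0,0,0]},{"linear":[-6,0,0],"rotation":[0,0,0]},{"linear":[-10,0,0],"rotation":[0,0,0]},{"linear":[-14,0,0],"rotation":[0,0,0]},{"linear":[-18,0,0],"rotation":[0,0,0]},{"linear":[-20,4,0],"rotation":[0,0,0]},{"linear":[-20,8,0],"rotation":[0,0,0]},{"linear":[-20,12,0],"rotation":[0,0,0]},{"linear":[-20,16,0],"rotation":[0,0,0]},{"linear":[-20,20,0],"rotation":[0,0,0]},{"linear":[-20,24,0],"rotation":[0,0,0]},{"linear":[-20,27,0],"rotation":[0,0,0]},{"linear":[-20,27,0],"rotation":[0,0,0]},{"linear":[-20,27,0],"rotation":[0,0,0]}]' 0
python3 - <<'E'
from h import *
for c in ("top","side"):
    p,d=camera(c); b=(230,80,430,220) if c=="top" else (220,80,380,240)
    cv2.imwrite(f"pics/{c}2.png",cv2.resize(p[b[1]:b[3],b[0]:b[2],::-1],None,fx=3.5,fy=3.5,interpolation=cv2.INTER_CUBIC))
    if c=="top":
        m=np.zeros(d.shape,bool);m[160:195,330:366]=1
        P,u,v=pts(c,d,m);P=P[P[:,2]>.048];print(P.mean(0),cv2.minAreaRect((P[:,:2]*1000).astype(np.float32)))
        m[:]=0;m[166:186,244:276]=1
        P,u,v=pts(c,d,m);P=P[P[:,2]>.048];print(P.mean(0),cv2.minAreaRect((P[:,:2]*1000).astype(np.float32)))
        m[:]=0;m[100:150,310:400]=1;q=p.astype(int);m&=(q[...,2]-q[...,0]>25)
        P,u,v=pts(c,d,m);print("case",len(P),P.min(0),P.max(0))
E
```

```text
clock: 6.27
tool_pos: [0.5196, -0.1598, 0.0532]
tool_rot: [0.049, -0.705, 0.049, 0.705]
ft_force: [-0.5, 0.2, -0.4]
width: 0.998
clock: 7.52
tool_pos: [0.4807, -0.429, 0.2537]
tool_rot: [0.05, -0.705, 0.051, 0.705]
ft_force: [0.6, -0.1, 0.6]
width: 0.999
[ 0.51980918 -0.16004782  0.06472849] ((519.7565307617188, -160.04873657226562), (13.912399291992188, 54.55337905883789), 84.67767333984375)
[0.53052619 0.08079843 0.06351988] ((531.680419921875, 80.7153091430664), (55.95634460449219, 14.867510795593262), 83.70050048828125)
case 641 [ 0.61375335 -0.27417319  0.03615922] [ 0.67933776 -0.07764081  0.17124877]
```

View pics/top2.png

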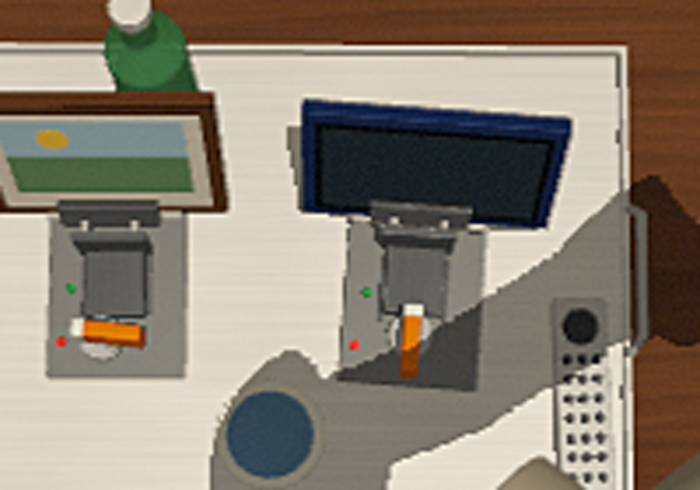

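View pics/side2.png

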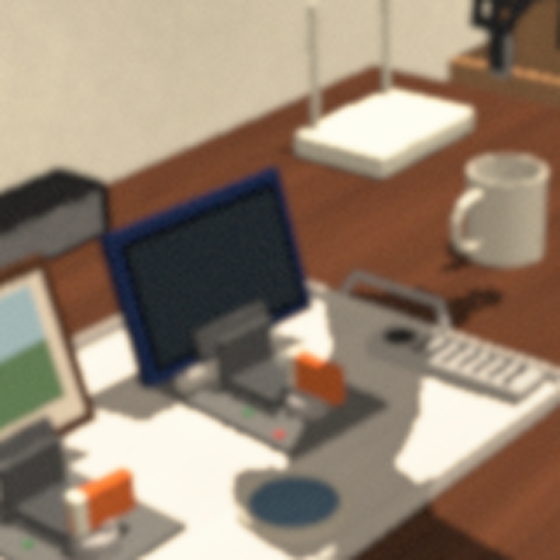

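The white end now points at the case (top crop 412,310). Its measured direction, about 5.3° clockwise of +x, matches the dock's 5.5°. The case and the other handle have not moved, and the arm is clear.

```bash
python3 -c "
from cell import *
print(hand_in())"
```

```text
the job is handed in; nothing more can be done
None
```

The tablet case is locked in and the job is handed in at about 7.6 s of the 29 s allowed. I gripped the tablet dock's orange paddle from above and turned it about 80° clockwise to its stop. Then I opened the fingers, lifted and moved aside.

What the last checks showed:
- **Cam at the stop:** the moment about the vertical rose from about 0 to 1.4 N m over the last few degrees. After release, the paddle lay within about 1° of the expected locked direction, with its white end towards the case.
- **Case:** it is still seated, and its extents agree with the first measurement to within about 1 mm.
- **Picture frame's handle:** its centre moved less than 1 mm. Its angle read 1° different, which is within the measurement noise.
- **Robot:** it is clear of everything, with force readings near zero.

I could not measure the jaw's force on the case directly. I infer it from the cam being at its stop. No check failed or disagreed.

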